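# Make up the mapping kit and the core-logging kit

## Robot

A 6-joint arm with a two-finger parallel gripper is mounted at the origin on the work surface. World frame = base frame: x ahead of the robot, y to its left, z up, the work surface at z = 0. Lengths are in m, angles in rad, forces in N, time in s.
With the tool pointing down it reaches from about 0.3 to 0.775 m from the base axis. Payload 14.6 kg.
Tool frame: the origin (TCP) lies at the very end of the fingers, on their centre line; the grasp point (between the pads) lies 19 mm behind it; z points along the fingers, y is the line along which they close (so a half turn about z gives the same grasp; the last joint's range is limited). The gripper opens to 94 mm and grips with 3 to 60 N. Pads are 16 mm wide; open, the fingers measure 119 mm over their backs; the gripper's body (75 mm by 177 mm) begins 78 mm behind the grasp point.
Start: joints at [1.192, 0.3, 1.521, -0, 1.321, -0.067], TCP at [0.169, 0.523, 0.205] pointing down, gripper open.
Joint ranges: [-3.03, 3.03], [-0.79, 2.21], [0.23, 2.52], [-1.04, 4.18], [0, 3.07], [-2.55, 2.55]. Speed limits (rad/s): [2.22, 2.22, 2.57, 3.14, 3.14, 3.14].

## Interface

Orientations are given as [roll, pitch, yaw] about the fixed x, y, z axes, in that order (R = Rz(yaw) Ry(pitch) Rx(roll)).
In Python, from station import ctrl gives the robot as it stands. The module is installed in compiled form; this text tells all that it offers.
- The arm moves only by the tool play_rows, never from a script. Its argument "commands" is a list of rows, each a list of 7 numbers: the shift along the tool's x, y, z in m, then the turn, a rotation vector about the tool's x, y, z in degrees, then the closure, from -1 (fully open) to 1 (shut). A call has 1 to 20 rows; each row shifts and turns the commanded pose from where the row before left it, along the tool's axes as they then stand; what a row does not reach is not made up. A row lasts 1/12 s, in which the tool goes at most 41.7 mm and 7.16 degrees, less where a joint would pass 70% of its speed; a pose out of reach is approached as far as the arm can. A call is refused whole if a number of a shift passes 0.0417 or a number of a turn 7.16, either way. A call with a gripper value outside its range is refused whole. The fingers move at their own pace and stop on an object; "force" is the grip in N (left out, the last holds). Time passes only in rows, so rows that do not move let the fingers close. It gives the time, the measured TCP pose, the force, the opening and the grip force at its end, in the units of the state.
- ctrl.get_obs(): the state, without advancing time (a new reading comes with each control period).
- ctrl.camera(name): name is "scene" or "top" or "wrist"; returns the picture (420x560x3 uint8, blue, green, red); there is no depth.
- ctrl.camera_model(name): a dict with "fx", "fy", "cx", "cy" (pixels), "rvec" (rotation vector, rad) and "tvec" (3), from world to camera coordinates, as OpenCV has them. Camera axes: x right, y down, z forward; pixel columns grow to the right and rows downward; lengths in m; the calibration is good to about 2 mm. A picture is of the moment at which its call begins: read the wrist's pose just before it. camera_model takes no time and is no camera call; for the wrist camera it gives the pose at the moment of the call.
- ctrl.hand_in(): hands the job in; it is judged then, once.
The state is a dict: "time_s": time; "qpos": joint angles; "joint_vel": joint speeds; "tau": joint torques, N m; "ee_pos": TCP position; "eef_rot": TCP orientation; "force": force on the tool from outside, world axes, zero at the start; "moment": the same for the moment, N m; "grip_width": finger opening in m; "grip_force": force on a finger pad.
Only numpy, scipy, OpenCV 4.12 (cv2) and the standard library are available. Lean on these libraries where they do the work, as an engineer would, in place of code of your own. Each camera call takes 0.05 s, during which the arm holds its last target. There are 200 camera calls.

## Task

Make up today's two kits from the stock on the logging table. The mapping kit goes in the squarish brown plywood board with three recesses: the scale bar in the long slot, the compass in the large square recess and the acid bottle in the small square one; the logging kit goes in the long narrow board with two recesses: the chalk holder in the oblong recess and the thinner core piece in the square one. Set everything down flat or upright on the recess floors, let go of it, and leave the thicker core piece, the mug and the tape measure where they are.

Things in the scene. Friction and masses are not known exactly. Their poses are not given: they have to be found in the camera images.
- bar_c (a point): Green plastic photo scale bar, 120 x 24 x 14 mm with white bands on top, about 50 g, lying flat on the table. The point is its centre, 7 mm above its underside; x along its length, y across its width, z up.
- compass_c (a point): Brass pocket compass: a round case 62 mm across and 22 mm high (rim to 24 mm) with a white dial on top, lying flat, about 240 g. On its x axis two small lugs (hinge and clasp) make it 72 mm long, so along y it is 62 mm wide. The point is its centre, 11 mm above its underside; z up.
- acid_c (a point): Small white plastic dropper bottle (closed) with a black cap, standing upright, 70 mm high; round body 32 mm across up to 42 mm high, then a narrow neck and the cap (21 mm across, from 52 to 62 mm) with a short nozzle. About 60 g. The point is on its axis, 35 mm above its underside; z up.
- chalk_c (a point): Cream chalk block holder: a block 90 x 36 mm and 28 mm high with a white chalk block (64 x 20 mm) standing 7 mm out of its top, 35 mm in all, about 130 g. The point is its centre, 17.5 mm above its underside; x along its length, y across its width, z up.
- core_c (a point): The thinner diorite core piece: a mottled grey stone cylinder 48 mm in diameter and 60 mm high, standing on end, about 310 g. The point is its centre, 30 mm above its underside; z up along its axis.
- board3: Squarish brown plywood kit board 164 (x) x 156 (y) mm, three grey-lined recesses: bar slot at x +51, y 0, 44 x 140 mm (long along y); compass recess at x -33, y -31, 82 x 80; bottle recess at x -33, y +46, 50 x 50. 44 mm wide finger notches lead out of slot and compass recess along x. Filled neighbours are 30 to 40 mm apart: open fingers little. Fixed, 12 mm thick, recess floors 7 mm above the table. Origin: centre of underside.
- board2: Long narrow brown plywood kit board 84 (x) x 204 (y) mm, two grey-lined recesses: chalk-holder recess at x 0, y -40, 56 (x) x 110 (y) mm, with 44 mm wide finger notches at its middle out through both long edges; core recess at x 0, y +61, 68 x 68 mm. Fixed, 12 mm thick, recess floors 7 mm above the table. Origin: centre of underside.
- bigcore: Bystander: the thicker diorite core piece, a standing mottled grey cylinder 64 mm in diameter, 90 mm high. Not wanted in either kit. Origin at the centre of its underside.
- mug: Bystander: white enamel mug, 76 mm across, 75 mm high, handle to its +y. Origin at the centre of its underside.
- tape: Bystander: black tape measure standing on edge, 68 x 34 mm and 62 mm high. Origin at the centre of its underside.
Not all that is in view belongs to the job. Of the things that look like the part that bears bar_c, the smallest one is meant.

How it is judged:
By the outcome, as a careful person would: the job done as asked, in the order asked, and still so for the second after the job is handed in, with the robot touching nothing.
It also fails if it takes over 112 s, if anything falls off the work surface, if the arm or the gripper's body presses on something with over 40 N, if the wrist force passes 120 N, or if a joint passes its speed limit or range.

## Working session

There is one attempt and no reset: what is moved stays moved. The work goes in short steps, Python scripts to look and compute and a tool call to move; the robot and the scene stay as the last step left them, time stands still between calls to the robot, and variables do not carry over. Pictures are saved under pics/ and viewed, at most 14 in all, crops included, and the job is handed in when it is done.

Besides the shell and the picture viewer there is one more tool, called after "Call:" as name(argument=value, ...) on one line, values as JSON. play_rows: Moves the arm, as the interface text tells. Its arguments: {"type":"object","properties":{"commands":{"type":"array","items":{"type":"array","items":{"type":"number"}}},"force":{"type":"number"}},"required":["commands"]}

```bash
mkdir -p pics; cat > h.py <<'E'
import numpy as np, cv2
from station import ctrl
def M(n):
    m=ctrl.camera_model(n); R=cv2.Rodrigues(np.array(m["rvec"],float))[0]; t=np.array(m["tvec"],float).ravel()
    K=np.array([[m["fx"],0,m["cx"]],[0,m["fy"],m["cy"]],[0,0,1.]]); return K,R,t
def ray(n,u,v,mod=None):
    K,R,t=mod or M(n); return -R.T@t, R.T@np.linalg.inv(K)@np.array([u,v,1.])
def at(n,u,v,z,mod=None):
    c,d=ray(n,u,v,mod); return c+d*(z-c[2])/d[2]
def tri(a,b):
    (c1,d1),(c2,d2)=a,b; s=np.linalg.lstsq(np.c_[d1,-d2],c2-c1,rcond=None)[0]
    p,q=c1+s[0]*d1,c2+s[1]*d2; return (p+q)/2,np.linalg.norm(p-q)
def proj(n,p,mod=None):
    K,R,t=mod or M(n); q=K@(R@np.array(p,float)+t); return q[:2]/q[2]
def snap(n,f,crop=None,s=1):
    im=ctrl.camera(n); cv2.imwrite("pics/raw_"+f+".png",im)
    if crop: x0,y0,x1,y1=crop; im=im[y0:y1,x0:x1]
    im=cv2.resize(im,None,fx=s,fy=s,interpolation=cv2.INTER_CUBIC); cv2.imwrite("pics/"+f+".png",im)
E
python3 - <<'E'
from h import *
snap("top","top0",s=1.42); snap("scene","scene0",s=1.42)
for n in("top","scene","wrist"):
    K,R,t=M(n); print(n,K[0,0],-R.T@t,R[2])
o=ctrl.get_obs(); print(o["time_s"],o["ee_pos"],o["eef_rot"],o["grip_width"])
E
```

```text
top 504.1910646587947 [ 0.26295415 -0.13989033  1.75961297] [ 0.16081095  0.02240058 -0.98673099]
scene 385.121768911903 [1.39232737 0.4097102  0.70817216] [-0.71869345 -0.44302451 -0.53591884]
wrist 347.86356975712005 [0.10025185 0.54669227 0.3831684 ] [ 0.23854008 -0.07737526 -0.9680453 ]
0.1 [0.16864905 0.52326174 0.20495887] [-3.14055620e+00 -8.29377954e-05  2.82975964e+00] 0.09399323499311779
```

View pics/top0.png

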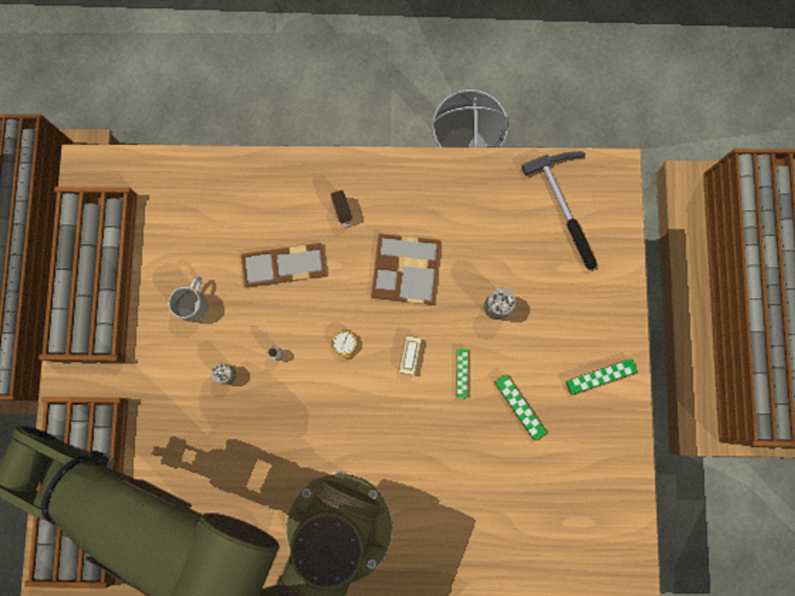

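View pics/scene0.png

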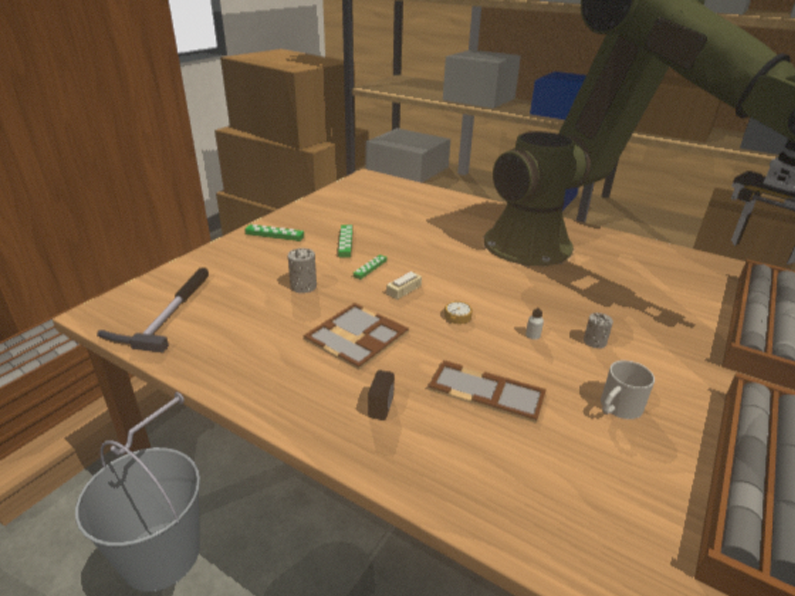

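The top view shows the boards at about (407,270) and (285,265). The parts are the small bar (462,373), compass (345,344), chalk (411,355), bottle (275,353) and thin core (222,373). The scene view shows the same layout. I'll enlarge both.

```bash
python3 - <<'E'
import cv2
a=cv2.imread("pics/raw_top0.png")[150:300,140:340]; cv2.imwrite("pics/topc.png",cv2.resize(a,None,fx=4,fy=4,interpolation=cv2.INTER_CUBIC))
a=cv2.imread("pics/raw_scene0.png")[150:300,200:440]; cv2.imwrite("pics/scenec.png",cv2.resize(a,None,fx=3.33,fy=3.33,interpolation=cv2.INTER_CUBIC))
E
```

```text
(no output)
```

View pics/topc.png

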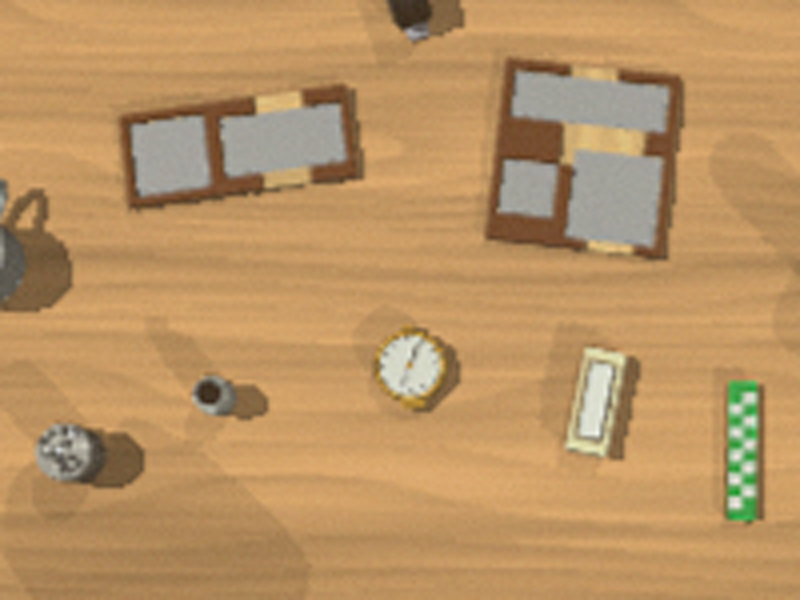

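View pics/scenec.png

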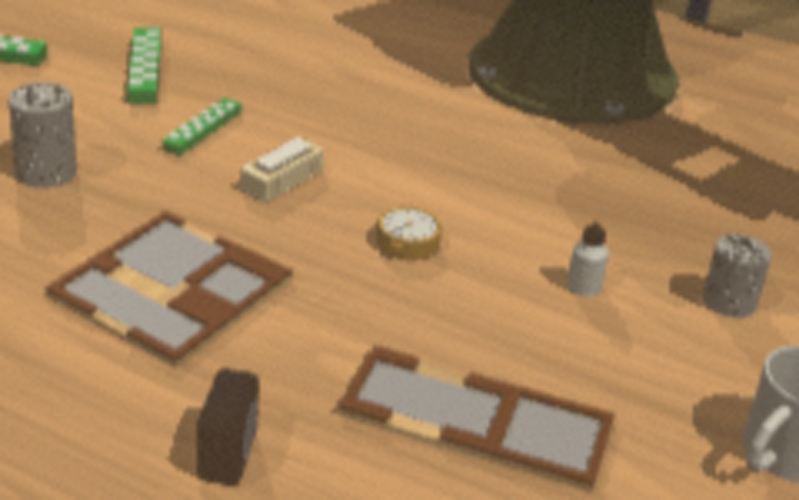

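In the crops, the top view has the bar at (743,450), compass (411,366), chalk (598,400), cap (210,392) and core top (65,452). The scene crop has the bar at (203,124), compass (408,225), chalk (287,154), cap (594,232) and core top (740,246).

```bash
python3 - <<'E'
from h import *
T=lambda x,y:((x+.5)/4-.5+140,(y+.5)/4-.5+150)
S=lambda x,y:((x+.5)/3.33-.5+200,(y+.5)/3.33-.5+150)
P=dict(bar=((743,450),(203,124),.014),comp=((411,366),(408,225),.024),chalk=((598,400),(287,154),.035),cap=((208,390),(594,236),.062),core=((65,452),(740,246),.06),
 b3c=((585,158),(170,286),.012),b2a=((350,86),(375,348),.012),b2b=((122,116),(612,412),.012))
for k,(a,b,z) in P.items():
    p,e=tri(ray("top",*T(*a)),ray("scene",*S(*b))); print(k,p.round(3),round(e,4),"top@z",at("top",*T(*a),z).round(3),"sc@z",at("scene",*S(*b),z).round(3))
def rect(n,c,z):
    q=np.array([at("top",*T(*p),z) for p in c]); print(n,q.mean(0).round(3),[ (round(float(np.linalg.norm(q[i]-q[i-1])),3),round(float(np.degrees(np.arctan2(*(q[i]-q[i-1])[1::-1]))),1)) for i in range(4)])
rect("b3",[(507,60),(682,76),(666,258),(487,238)],.012)
rect("b2",[(122,116),(350,86),(362,180),(130,208)],.012)
rect("bar",[(728,382),(759,382),(757,521),(727,519)],.014)
rect("chalk",[(589,359),(618,362),(604,440),(578,436)],.035)
o=ctrl.get_obs();m=M("wrist");R=cv2.Rodrigues
from scipy.spatial.transform import Rotation as Ro
A=Ro.from_euler("xyz",o["eef_rot"]).as_matrix(); print("cam in tool",A.T@(-m[1].T@m[2]-o["ee_pos"]),A.T@m[1][2],A.round(2).tolist())
E
```

```text
bar [ 0.369 -0.289  0.012] 0.0034 top@z [ 0.37  -0.291  0.014] sc@z [ 0.371 -0.286  0.014]
comp [ 0.438 -0.003  0.024] 0.0016 top@z [ 0.438 -0.004  0.024] sc@z [ 0.438 -0.002  0.024]
chalk [ 0.408 -0.162  0.036] 0.0084 top@z [ 0.41  -0.165  0.035] sc@z [ 0.405 -0.158  0.035]
cap [0.412 0.167 0.061] 0.0034 top@z [0.412 0.165 0.062] sc@z [0.412 0.169 0.062]
core [0.358 0.284 0.064] 0.0009 top@z [0.358 0.284 0.06 ] sc@z [0.351 0.283 0.06 ]
b3c [ 0.626 -0.151  0.005] 0.0034 top@z [ 0.626 -0.152  0.012] sc@z [ 0.633 -0.144  0.012]
b2a [0.671 0.065 0.063] 0.0293 top@z [0.689 0.058 0.012] sc@z [0.607 0.052 0.012]
b2b [0.645 0.255 0.07 ] 0.0166 top@z [0.66  0.26  0.012] sc@z [0.573 0.249 0.012]
b3 [ 0.626 -0.153  0.012] [(0.162, -5.4), (0.156, -94.9), (0.164, 175.2), (0.158, 84.2)]
b2 [0.632 0.153 0.012] [(0.084, 7.5), (0.205, -81.8), (0.086, -171.3), (0.207, 97.6)]
bar [ 0.37  -0.291  0.014] [(0.118, -0.5), (0.027, -89.3), (0.119, 178.9), (0.026, 87.0)]
chalk [ 0.411 -0.165  0.035] [(0.067, -7.6), (0.025, -95.3), (0.068, 170.3), (0.022, 82.0)]
cam in tool [ 0.07230195  0.00113132 -0.17820481] [-2.50855267e-01  5.44635960e-04  9.68024451e-01] [[-0.95, 0.31, -0.0], [0.31, 0.95, -0.0], [0.0, -0.0, -1.0]]
```

```bash
cat >> h.py <<'E'
from scipy.spatial.transform import Rotation as Ro
from scipy.linalg import expm,logm
def pose():
    o=ctrl.get_obs(); T=np.eye(4); T[:3,:3]=Ro.from_euler("xyz",o["eef_rot"]).as_matrix(); T[:3,3]=o["ee_pos"]; return T,o
def tgt(x,y,z,yawdeg):
    T=np.eye(4); T[:3,:3]=Ro.from_euler("xyz",[180,0,yawdeg],degrees=True).as_matrix(); T[:3,3]=[x,y,z]; return T
def plan(goals,start=None):
    """constant row repeated N times that goes from pose to pose (screw motion), for each goal in turn"""
    T,o=pose(); print("t",round(o["time_s"],1),o["ee_pos"].round(4) if hasattr(o["ee_pos"],"round") else o["ee_pos"],"yaw",round(float(np.degrees(o["eef_rot"][2])),2),"w",round(o["grip_width"],4))
    if start is not None: T=start
    for g in goals:
        G=tgt(*g); L=np.real(logm(np.linalg.inv(T)@G)); w=np.degrees(np.array([L[2,1],L[0,2],L[1,0]]))
        N=max(1,int(np.ceil(max(np.linalg.norm(w)/7.1,np.linalg.norm(L[:3,3])/.041))))
        D=expm(L/N); rv=np.degrees(Ro.from_matrix(D[:3,:3]).as_rotvec())
        path=[T@expm(L*s) for s in np.linspace(0,1,11)]; r=[np.hypot(*p[:2,3]) for p in path]
        q6=[np.degrees(np.arctan2(p[1,3],p[0,3]))+90-np.degrees(np.arctan2(p[1,0],p[0,0])) for p in path]
        print("goal",g,"N",N,"row",D[:3,3].round(4).tolist(),rv.round(2).tolist(),"r %.2f-%.2f"%(min(r),max(r)),"q6 %.0f..%.0f"%(q6[0],q6[-1])); T=G
E
python3 -c "
from h import *
plan([(.37,-.291,.15,-.7)])"
```

```text
t 0.1 [0.1686 0.5233 0.205 ] yaw 162.13 w 0.094
goal (0.37, -0.291, 0.15, -0.7) N 30 row [-0.0376, 0.014, 0.0018] [-0.0, 0.0, 5.43] r 0.47-0.65 q6 0..53
```

Call:
play_rows(commands=[[-0.0376, 0.014, 0.0018, 0, 0, 5.43, -1], [-0.0376, 0.014, 0.0018, 0, 0, 5.43, -1], [-0.0376, 0.014, 0.0018, 0, 0, 5.43, -1], [-0.0376, 0.014, 0.0018, 0, 0, 5.43, -1], [-0.0376, 0.014, 0.0018, 0, 0, 5.43, -1], [-0.0376, 0.014, 0.0018, 0, 0, 5.43, -1], [-0.0376, 0.014, 0.0018, 0, 0, 5.43, -1], [-0.0376, 0.014, 0.0018, 0, 0, 5.43, -1], [-0.0376, 0.014, 0.0018, 0, 0, 5.43, -1], [-0.0376, 0.014, 0.0018, 0, 0, 5.43, -1], [-0.0376, 0.014, 0.0018, 0, 0, 5.43, -1], [-0.0376, 0.014, 0.0018, 0, 0, 5.43, -1], [-0.0376, 0.014, 0.0018, 0, 0, 5.43, -1], [-0.0376, 0.014, 0.0018, 0, 0, 5.43, -1], [-0.0376, 0.014, 0.0018, 0, 0, 5.43, -1], [-0.0376, 0.014, 0.0018, 0, 0, 5.43, -1], [-0.0376, 0.014, 0.0018, 0, 0, 5.43, -1], [-0.0376, 0.014, 0.0018, 0, 0, 5.43, -1], [-0.0376, 0.014, 0.0018, 0, 0, 5.43, -1], [-0.0376, 0.014, 0.0018, 0, 0, 5.43, -1]])

```text
time_s: 1.77
ee_pos: [0.6194, 0.0021, 0.1688]
eef_rot: [-3.141, 0.0, 0.93]
force: [0.1, 0.3, 0.1]
grip_width: 0.0938
grip_force: 0.0
```

Call:
play_rows(commands=[[-0.0376, 0.014, 0.0018, 0, 0, 5.43, 0], [-0.0376, 0.014, 0.0018, 0, 0, 5.43, 0], [-0.0376, 0.014, 0.0018, 0, 0, 5.43, 0], [-0.0376, 0.014, 0.0018, 0, 0, 5.43, 0], [-0.0376, 0.014, 0.0018, 0, 0, 5.43, 0], [-0.0376, 0.014, 0.0018, 0, 0, 5.43, 0], [-0.0376, 0.014, 0.0018, 0, 0, 5.43, 0], [-0.0376, 0.014, 0.0018, 0, 0, 5.43, 0], [-0.0376, 0.014, 0.0018, 0, 0, 5.43, 0], [-0.0376, 0.014, 0.0018, 0, 0, 5.43, 0], [0, 0, 0, 0, 0, 0, 0], [0, 0, 0, 0, 0, 0, 0], [0, 0, 0, 0, 0, 0, 0]])

```text
time_s: 2.85
ee_pos: [0.3692, -0.2899, 0.1515]
eef_rot: [3.142, -0.0, -0.013]
force: [-0.7, -1.1, -0.5]
grip_width: 0.047
grip_force: 0.0
```

```bash
cat > look.py <<'E'
import sys
from h import *
m=M("wrist"); snap("wrist",sys.argv[1],s=1.42)
np.savez("pics/"+sys.argv[1]+".npz",K=m[0],R=m[1],t=m[2])
plan([])
E
cat >> h.py <<'E'
def W(f,x,y,z,s=1.42):
    d=np.load("pics/"+f+".npz"); return at("w",(x+.5)/s-.5,(y+.5)/s-.5,z,(d["K"],d["R"],d["t"]))
def Wr(f,x,y,s=1.42):
    d=np.load("pics/"+f+".npz"); return ray("w",(x+.5)/s-.5,(y+.5)/s-.5,(d["K"],d["R"],d["t"]))
E
python3 look.py w1
```

```text
t 2.9 [ 0.3695 -0.2896  0.1515] yaw -0.67 w 0.0472
```

View pics/w1.png

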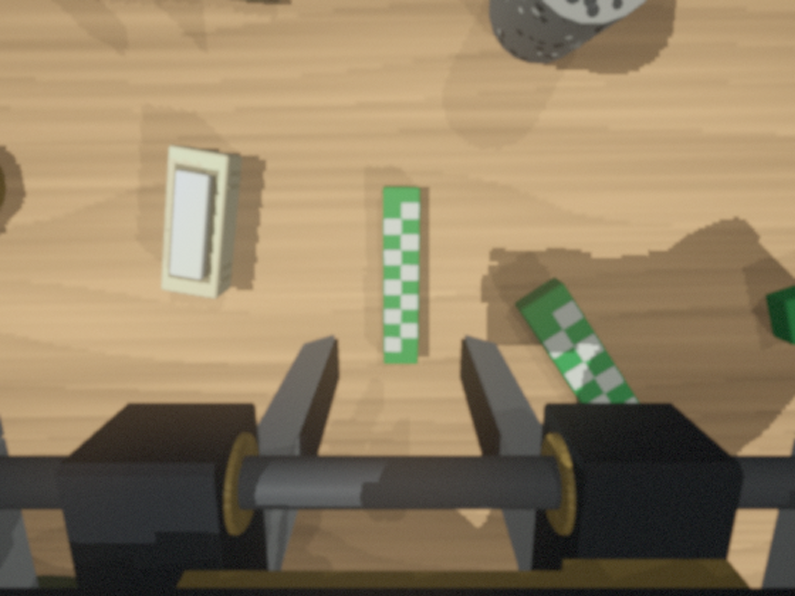

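The close view shows the bar with corners (383,186) to (418,363) and the chalk block at (177,167) to (206,281).

```bash
python3 - <<'E'
from h import *
q=np.array([W("w1",*p,.014) for p in[(383,186),(419,186),(418,363),(383,363)]]); print(q.round(4),q.mean(0).round(4))
c=np.array([W("w1",*p,.035) for p in[(177,167),(212,172),(206,281),(170,274)]]); print(c.round(4),c.mean(0).round(4))
# height from two views
T=lambda x,y:((x+.5)/4-.5+140,(y+.5)/4-.5+150)
print(tri(Wr("w1",401,275),ray("top",*T(743,450))),tri(Wr("w1",191,223),ray("top",*T(598,400))))
x,y=q.mean(0)[:2]
plan([(x,y,.03,-.7),(x,y,.003,-.7)])
E
```

```text
[[ 0.4298 -0.2793  0.014 ]
 [ 0.4295 -0.3018  0.014 ]
 [ 0.3109 -0.3007  0.014 ]
 [ 0.3112 -0.2767  0.014 ]] [ 0.3704 -0.2896  0.014 ]
[[ 0.443  -0.1611  0.035 ]
 [ 0.44   -0.181   0.035 ]
 [ 0.3752 -0.1703  0.035 ]
 [ 0.3799 -0.1488  0.035 ]] [ 0.4095 -0.1653  0.035 ]
(array([ 0.37089993, -0.29058939,  0.00677583]), np.float64(0.0016030487862932414)) (array([ 0.41032784, -0.16518648,  0.0343563 ]), np.float64(0.0006606589320805709))
t 2.9 [ 0.3695 -0.2896  0.1515] yaw -0.67 w 0.0472
goal (np.float64(0.37035452633316257), np.float64(-0.2896227532318883), 0.03, -0.7) N 3 row [0.0003, 0.0, 0.0405] [0.0, -0.0, 0.01] r 0.47-0.47 q6 53..53
goal (np.float64(0.37035452633316257), np.float64(-0.2896227532318883), 0.003, -0.7) N 1 row [0.0, -0.0, 0.027] [-0.0, 0.0, -0.0] r 0.47-0.47 q6 53..53
```

Call:
play_rows(commands=[[0.001, 0, 0.04, 0, 0, 0, 0], [0, 0, 0.04, 0, 0, 0, 0], [0, 0, 0.036, 0, 0, 0, 0], [0, 0, 0.02, 0, 0, 0, 0], [0, 0, 0.0125, 0, 0, 0, 0], [0, 0, 0, 0, 0, 0, 0], [0, 0, 0, 0, 0, 0, 1], [0, 0, 0, 0, 0, 0, 1], [0, 0, 0, 0, 0, 0, 1], [0, 0, 0, 0, 0, 0, 1], [0, 0, 0, 0, 0, 0, 1], [0, 0, 0, 0, 0, 0, 1], [0, 0, 0, 0, 0, 0, 1], [0, 0, 0, 0, 0, 0, 1], [0, 0, -0.01, 0, 0, 0, 1], [0, 0, -0.03, 0, 0, 0, 1], [0, 0, -0.04, 0, 0, 0, 1], [0, 0, -0.03, 0, 0, 0, 1], [0, 0, 0, 0, 0, 0, 1]], force=20)

```text
time_s: 4.48
ee_pos: [0.3717, -0.2916, 0.1192]
eef_rot: [3.135, -0.007, -0.013]
force: [0.6, 0.0, 0.7]
grip_width: 0.0237
grip_force: 20.0
```

```bash
cat >> h.py <<'E'
B3=(.626,-.153,-5.2); B2=(.632,.153,8.0)
def loc(B,x,y):
    c,s=np.cos(np.radians(B[2])),np.sin(np.radians(B[2])); return B[0]+c*x-s*y,B[1]+s*x+c*y
E
python3 - <<'E'
from h import *
x,y=loc(B3,51,0) if 0 else loc(B3,.051,0); print(x,y,loc(B3,-.033,-.031))
plan([(x,y,.16,84.8)])
E
```

```text
0.6767901043294144 -0.1576222615900868 (np.float64(0.5903262048595418), np.float64(-0.18088154121056835))
t 4.5 [ 0.3717 -0.2916  0.1192] yaw -0.76 w 0.0237
goal (np.float64(0.6767901043294144), np.float64(-0.1576222615900868), 0.16, 84.8) N 13 row [0.0272, 0.0073, -0.003] [0.04, -0.0, -6.58] r 0.47-0.69 q6 53..-8
```

Call:
play_rows(commands=[[0.0272, 0.0073, -0.003, 0, 0, -6.58, 1], [0.0272, 0.0073, -0.003, 0, 0, -6.58, 1], [0.0272, 0.0073, -0.003, 0, 0, -6.58, 1], [0.0272, 0.0073, -0.003, 0, 0, -6.58, 1], [0.0272, 0.0073, -0.003, 0, 0, -6.58, 1], [0.0272, 0.0073, -0.003, 0, 0, -6.58, 1], [0.0272, 0.0073, -0.003, 0, 0, -6.58, 1], [0.0272, 0.0073, -0.003, 0, 0, -6.58, 1], [0.0272, 0.0073, -0.003, 0, 0, -6.58, 1], [0.0272, 0.0073, -0.003, 0, 0, -6.58, 1], [0.0272, 0.0073, -0.003, 0, 0, -6.58, 1], [0.0272, 0.0073, -0.003, 0, 0, -6.58, 1], [0.0272, 0.0073, -0.003, 0, 0, -6.58, 1], [0, 0, 0, 0, 0, 0, 1], [0, 0, 0, 0, 0, 0, 1], [0, 0, 0, 0, 0, 0, 1], [0, 0, 0, 0, 0, 0, 1]])

```text
time_s: 5.9
ee_pos: [0.6744, -0.1571, 0.1518]
eef_rot: [-3.141, 0.0, 1.477]
force: [-0.8, -0.0, -0.9]
grip_width: 0.0236
grip_force: 20.0
```

```bash
python3 look.py w2
```

```text
t 6.0 [ 0.6745 -0.1571  0.1519] yaw 84.64 w 0.0238
```

View pics/w2.png

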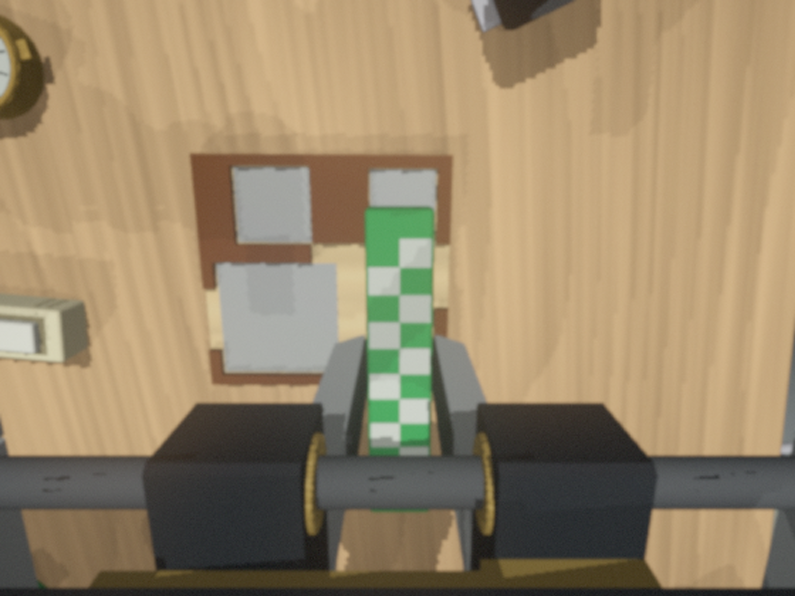

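The close view shows board corners at (193,155), (452,155) and (213,383), with the bar squarely gripped.

```bash
python3 - <<'E'
from h import *
a,b,c=[W("w2",*p,.012) for p in[(193,155),(452,155),(213,383)]]
print(a,b,c,(b+c)/2,np.linalg.norm(b-a),np.linalg.norm(c-a),np.degrees(np.arctan2(*(b-a)[1::-1])),np.degrees(np.arctan2(*(a-c)[1::-1]))-90)
T=lambda x,y:((x+.5)/4-.5+140,(y+.5)/4-.5+150)
print(tri(Wr("w2",193,155),ray("top",*T(487,238))))
# far end of bar (held): its centre relative to tool along the length
print(W("w2",400,207,.152+.011))
B=((b+c)[0]/2,(b+c)[1]/2,-5.2); x,y=loc(B,.051,0); plan([(x,y,.03,84.8)])
E
```

```text
[ 0.55508201 -0.06573067  0.012     ] [ 0.71501927 -0.08087036  0.012     ] [ 0.53858442 -0.21817662  0.012     ] [ 0.62680185 -0.14952349  0.012     ] 0.16065222148826946 0.15333602475386382 -5.40751496176708 -6.176469365955114
(array([ 0.5537761 , -0.06618897,  0.00874102]), np.float64(0.0012848550153169282))
[ 0.6809037  -0.09732054  0.163     ]
t 6.0 [ 0.6745 -0.1571  0.1519] yaw 84.64 w 0.0238
goal (np.float64(0.6775919502533015), np.float64(-0.15414575217319582), 0.03, 84.8) N 3 row [0.0011, 0.001, 0.0406] [-0.01, 0.0, -0.05] r 0.69-0.69 q6 -8..-8
```

Call:
play_rows(commands=[[0.0018, 0.0025, 0.04, 0, 0, 0, 1], [0, 0, 0.04, 0, 0, 0, 1], [0, 0, 0.03, 0, 0, 0, 1], [0, 0, 0.02, 0, 0, 0, 1], [0, 0, 0.0105, 0, 0, 0, 1], [0, 0, 0, 0, 0, 0, 1], [0, 0, 0, 0, 0, 0, 1], [0, 0, 0, 0, 0, 0, 1]])

```text
time_s: 6.62
ee_pos: [0.6781, -0.155, 0.0126]
eef_rot: [3.14, 0.0, 1.479]
force: [-0.4, 1.2, 0.5]
grip_width: 0.0239
grip_force: 20.0
```

Call:
play_rows(commands=[[0, 0, 0.002, 0, 0, 0, 1], [0, 0, 0, 0, 0, 0, 1], [0, 0, 0, 0, 0, 0, 1], [0, 0, 0, 0, 0, 0, 0.2], [0, 0, 0, 0, 0, 0, 0.2], [0, 0, 0, 0, 0, 0, 0.2], [0, 0, 0, 0, 0, 0, 0.2], [0, 0, 0, 0, 0, 0, 0.2], [0, 0, -0.02, 0, 0, 0, 0.2], [0, 0, -0.04, 0, 0, 0, 0.2], [0, 0, -0.04, 0, 0, 0, 0.2], [0, 0, -0.03, 0, 0, 0, 0.2]])

```text
time_s: 7.62
ee_pos: [0.678, -0.1545, 0.1429]
eef_rot: [3.139, 0.0, 1.48]
force: [1.1, 0.3, 0.7]
grip_width: 0.0374
grip_force: 0.0
```

```bash
python3 -c "
from h import *
plan([(.438,-.003,.17,66)])"
```

```text
t 7.6 [ 0.678  -0.1545  0.1429] yaw 84.78 w 0.0374
goal (0.438, -0.003, 0.17, 66) N 7 row [0.0133, -0.0385, -0.0039] [0.02, 0.0, 2.68] r 0.44-0.70 q6 -8..24
```

Call:
play_rows(commands=[[0.0185, -0.036, -0.004, 0, 0, 0, 0], [0.0185, -0.036, -0.004, 0, 0, 0, -0.5], [0.0185, -0.036, -0.004, 0, 0, 0, -0.7], [0.0185, -0.036, -0.004, 0, 0, 0, -0.7], [0.0185, -0.036, -0.004, 0, 0, 0, -0.7], [0.0185, -0.036, -0.004, 0, 0, 0, -0.7], [0.0185, -0.036, -0.004, 0, 0, 0, -0.7], [0, 0, 0, 0, 0, 0, -0.7], [0, 0, 0, 0, 0, 0, -0.7], [0, 0, 0, 0, 0, 0, -0.7]])

```text
time_s: 8.45
ee_pos: [0.4391, -0.0027, 0.1679]
eef_rot: [3.14, 0.0, 1.48]
force: [0.3, 0.3, -0.1]
grip_width: 0.0801
grip_force: 0.0
```

```bash
python3 look.py w3
```

```text
t 8.5 [ 0.4393 -0.0029  0.1676] yaw 84.76 w 0.0804
```

View pics/w3.png

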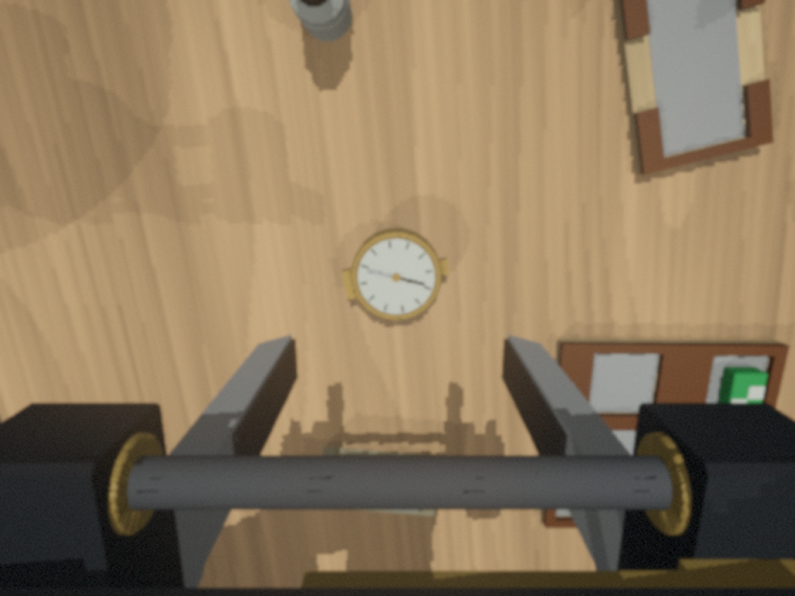

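The close view shows the compass centre at (397,276) and its lugs at (348,283) and (443,267). The bar's end is in its slot at (742,385).

```bash
python3 - <<'E'
from h import *
c=W("w3",397,276,.024); l1=W("w3",348,283,.014); l2=W("w3",443,267,.014); d=l2-l1
phi=np.degrees(np.arctan2(d[1],d[0])); print(c,l1,l2,(l1+l2)/2,np.linalg.norm(d),phi)
T=lambda x,y:((x+.5)/4-.5+140,(y+.5)/4-.5+150)
print(tri(Wr("w3",397,276),ray("top",*T(411,366))))
x,y=c[:2]; plan([(x,y,.1,phi),(x,y,.0045,phi)])
E
```

```text
[ 0.43864611 -0.00070678  0.024     ] [ 0.40424317 -0.00474455  0.014     ] [0.47039055 0.00047125 0.014     ] [ 0.43731686 -0.00213665  0.014     ] 0.06635269322901291 4.50851058960578
(array([ 0.43882377, -0.00279623,  0.01531202]), np.float64(0.0008291402695837034))
t 8.5 [ 0.4393 -0.0029  0.1676] yaw 84.76 w 0.0804
goal (np.float64(0.43864610941236715), np.float64(-0.0007067838551069322), 0.1, np.float64(4.50851058960578)) N 12 row [0.0001, -0.0002, 0.0056] [0.0, -0.0, 6.69] r 0.44-0.44 q6 5..85
goal (np.float64(0.43864610941236715), np.float64(-0.0007067838551069322), 0.0045, np.float64(4.50851058960578)) N 3 row [-0.0, -0.0, 0.0318] [-0.0, -0.0, 0.0] r 0.44-0.44 q6 85..85
```

Call:
play_rows(commands=[[0, 0, 0.0056, 0, 0, 6.69, -0.7], [0, 0, 0.0056, 0, 0, 6.69, -0.7], [0, 0, 0.0056, 0, 0, 6.69, -0.7], [0, 0, 0.0056, 0, 0, 6.69, -0.7], [0, 0, 0.0056, 0, 0, 6.69, -0.7], [0, 0, 0.0056, 0, 0, 6.69, -0.7], [0, 0, 0.0056, 0, 0, 6.69, -0.7], [0, 0, 0.0056, 0, 0, 6.69, -0.7], [0, 0, 0.0056, 0, 0, 6.69, -0.7], [0, 0, 0.0056, 0, 0, 6.69, -0.7], [0, 0, 0.0056, 0, 0, 6.69, -0.7], [0, 0, 0.0056, 0, 0, 6.69, -0.7], [-0.001, -0.001, 0.02, 0, 0, 0, -0.7], [0, 0, 0.03, 0, 0, 0, -0.7], [0, 0, 0.03, 0, 0, 0, -0.7], [0, 0, 0.0155, 0, 0, 0, -0.7], [0, 0, 0, 0, 0, 0, -0.7], [0, 0, 0, 0, 0, 0, -0.7]])

```text
time_s: 10.0
ee_pos: [0.4376, -0.0021, 0.0038]
eef_rot: [-3.141, 0.002, 0.078]
force: [0.8, 0.4, 0.4]
grip_width: 0.0798
grip_force: 0.0
```

Call:
play_rows(commands=[[0, 0, 0, 0, 0, 0, 1], [0, 0, 0, 0, 0, 0, 1], [0, 0, 0, 0, 0, 0, 1], [0, 0, 0, 0, 0, 0, 1], [0, 0, 0, 0, 0, 0, 1], [0, 0, 0, 0, 0, 0, 1], [0, 0, -0.01, 0, 0, 0, 1], [0, 0, -0.03, 0, 0, 0, 1], [0, 0, -0.03, 0, 0, 0, 1], [0, 0, -0.03, 0, 0, 0, 1], [0, 0, 0, 0, 0, 0, 1], [0, 0, 0, 0, 0, 0, 1]], force=30)

```text
time_s: 11.0
ee_pos: [0.4378, -0.0015, 0.106]
eef_rot: [3.141, -0.003, 0.079]
force: [-0.0, 1.3, -3.2]
grip_width: 0.0612
grip_force: 30.0
```

```bash
sed -i 's/^B3=.*;/B3=(.6265,-.151,-5.3);/' h.py; python3 -c "
from h import *
x,y=loc(B3,-.033,-.031)
plan([(x,y,.1,84.7),(x,y,.0115,84.7)])"
```

```text
t 11.0 [ 0.4378 -0.0015  0.106 ] yaw 4.5 w 0.0612
goal (np.float64(0.5907775967490654), np.float64(-0.17881923625798551), 0.1, 84.7) N 12 row [-0.0002, 0.0212, 0.0005] [0.01, -0.01, -6.68] r 0.44-0.62 q6 85..-12
goal (np.float64(0.5907775967490654), np.float64(-0.17881923625798551), 0.0115, 84.7) N 3 row [0.0, 0.0, 0.0295] [0.0, -0.0, 0.0] r 0.62-0.62 q6 -12..-12
```

Call:
play_rows(commands=[[-0.0002, 0.0212, 0.0005, 0, 0, -6.68, 1], [-0.0002, 0.0212, 0.0005, 0, 0, -6.68, 1], [-0.0002, 0.0212, 0.0005, 0, 0, -6.68, 1], [-0.0002, 0.0212, 0.0005, 0, 0, -6.68, 1], [-0.0002, 0.0212, 0.0005, 0, 0, -6.68, 1], [-0.0002, 0.0212, 0.0005, 0, 0, -6.68, 1], [-0.0002, 0.0212, 0.0005, 0, 0, -6.68, 1], [-0.0002, 0.0212, 0.0005, 0, 0, -6.68, 1], [-0.0002, 0.0212, 0.0005, 0, 0, -6.68, 1], [-0.0002, 0.0212, 0.0005, 0, 0, -6.68, 1], [-0.0002, 0.0212, 0.0005, 0, 0, -6.68, 1], [-0.0002, 0.0212, 0.0005, 0, 0, -6.68, 1], [0, 0, 0, 0, 0, 0, 1], [0, 0, 0, 0, 0, 0, 1], [0, 0, 0, 0, 0, 0, 1], [0, 0, 0, 0, 0, 0, 1]])

```text
time_s: 12.33
ee_pos: [0.5892, -0.1789, 0.0981]
eef_rot: [-3.14, -0.0, 1.476]
force: [0.7, 1.1, -2.0]
grip_width: 0.0613
grip_force: 30.0
```

```bash
python3 look.py w4; python3 -c "
from h import *
x,y=loc(B3,-.033,-.031)
plan([(x,y,.04,84.7),(x,y,.0115,84.7)])"
```

```text
t 12.4 [ 0.5894 -0.179   0.0985] yaw 84.59 w 0.0614
t 12.4 [ 0.5894 -0.179   0.0985] yaw 84.59 w 0.0614
goal (np.float64(0.5907775967490654), np.float64(-0.17881923625798551), 0.04, 84.7) N 2 row [0.0001, 0.0007, 0.0292] [-0.02, -0.01, -0.06] r 0.62-0.62 q6 -11..-12
goal (np.float64(0.5907775967490654), np.float64(-0.17881923625798551), 0.0115, 84.7) N 1 row [0.0, 0.0, 0.0285] [0.0, -0.0, 0.0] r 0.62-0.62 q6 -12..-12
```

View pics/w4.png

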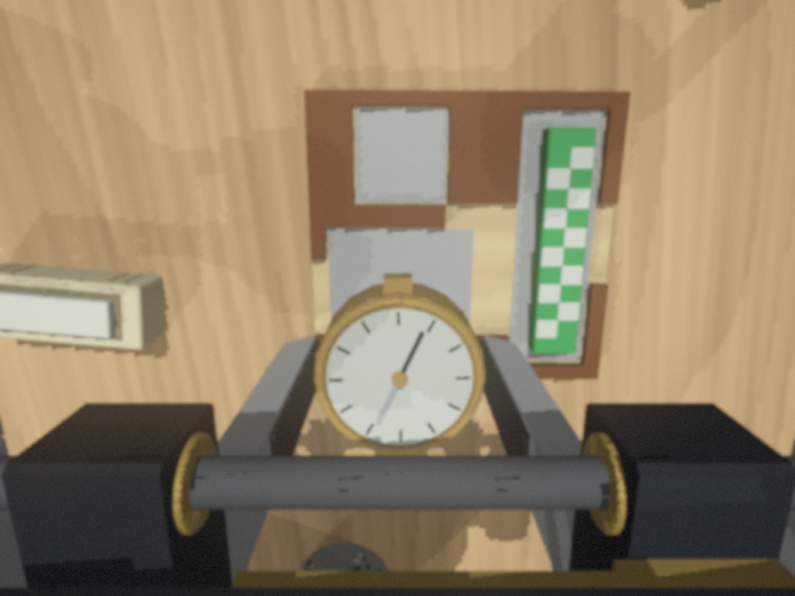

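The close view shows the bar flat in its slot. The compass is held with its lug in line at (398,283), the recess upper edge runs (328,230) to (473,230), and the bottle recess runs (354,108) to (447,204).

```bash
python3 - <<'E'
from h import *
th=np.radians(-5.3); R=np.array([[np.cos(th),np.sin(th)],[-np.sin(th),np.cos(th)]])
f=lambda p:(R@(p[:2]-np.array(B3[:2]))).round(4)
for n,u,v,z in[("cTL",328,230,.01),("cTR",473,230,.01),("bTL",354,108,.01),("bTR",448,108,.01),("bBL",355,204,.01),("bBR",447,204,.01),("cornTL",306,91,.012),("TR",629,93,.012),("BR",598,378,.012),("barT",572,128,.021),("barB",554,353,.021),("compC",400,376,.0985-.004+.024)]: print(n,f(W("w4",u,v,z)))
print("tcp",f(np.array(ctrl.get_obs()["ee_pos"])))
E
```

```text
cTL [-0.0723  0.0087]
cTR [0.0058 0.0085]
bTL [-0.0567  0.0706]
bTR [-0.009   0.0705]
bBL [-0.0574  0.0225]
bBR [-0.0085  0.0224]
cornTL [-0.0803  0.0785]
TR [0.0812 0.077 ]
BR [ 0.0807 -0.077 ]
barT [0.0511 0.0599]
barB [ 0.0512 -0.058 ]
compC [-0.0336 -0.028 ]
tcp [-0.0343 -0.0313]
```

Call:
play_rows(commands=[[-0.0017, 0.0013, 0.03, 0, 0, 0, 1], [0, 0, 0.03, 0, 0, 0, 1], [0, 0, 0.017, 0, 0, 0, 1], [0, 0, 0.0095, 0, 0, 0, 1], [0, 0, 0, 0, 0, 0, 1], [0, 0, 0, 0, 0, 0, 1], [0, 0, 0, 0, 0, 0, 1]])

```text
time_s: 12.97
ee_pos: [0.5916, -0.1812, 0.0131]
eef_rot: [3.14, 0.0, 1.477]
force: [-0.2, 0.1, -2.0]
grip_width: 0.061
grip_force: 30.0
```

Call:
play_rows(commands=[[0, 0, 0.0018, 0, 0, 0, 1], [0, 0, 0, 0, 0, 0, 1], [0, 0, 0, 0, 0, 0, 1], [0, 0, 0, 0, 0, 0, -0.53], [0, 0, 0, 0, 0, 0, -0.53], [0, 0, 0, 0, 0, 0, -0.53], [0, 0, 0, 0, 0, 0, -0.53], [0, 0, -0.02, 0, 0, 0, -0.53], [0, 0, -0.04, 0, 0, 0, -0.53], [0, 0, -0.04, 0, 0, 0, -0.53], [0, 0, -0.04, 0, 0, 0, -0.53], [0, 0, 0, 0, 0, 0, -0.53]])

```text
time_s: 13.97
ee_pos: [0.594, -0.182, 0.1592]
eef_rot: [3.13, 0.003, 1.478]
force: [0.4, 0.5, 0.8]
grip_width: 0.0717
grip_force: 0.0
```

```bash
python3 -c "
from h import *
plan([(.412,.165,.17,84.7)])"
```

```text
t 14.0 [ 0.594  -0.182   0.1592] yaw 84.66 w 0.0717
goal (0.412, 0.165, 0.17, 84.7) N 10 row [0.0329, -0.0213, -0.0013] [0.07, 0.02, -0.0] r 0.44-0.62 q6 -12..27
```

Call:
play_rows(commands=[[0.0329, -0.0213, -0.0013, 0, 0, 0, -0.2], [0.0329, -0.0213, -0.0013, 0, 0, 0, -0.2], [0.0329, -0.0213, -0.0013, 0, 0, 0, -0.2], [0.0329, -0.0213, -0.0013, 0, 0, 0, -0.2], [0.0329, -0.0213, -0.0013, 0, 0, 0, -0.2], [0.0329, -0.0213, -0.0013, 0, 0, 0, -0.2], [0.0329, -0.0213, -0.0013, 0, 0, 0, -0.2], [0.0329, -0.0213, -0.0013, 0, 0, 0, -0.2], [0.0329, -0.0213, -0.0013, 0, 0, 0, -0.2], [0.0329, -0.0213, -0.0013, 0, 0, 0, -0.2], [0, 0, 0, 0, 0, 0, -0.2], [0, 0, 0, 0, 0, 0, -0.2], [0, 0, 0, 0, 0, 0, -0.2]])

```text
time_s: 15.05
ee_pos: [0.4101, 0.1662, 0.1635]
eef_rot: [3.141, 0.0, 1.478]
force: [0.2, -0.5, -0.9]
grip_width: 0.0565
grip_force: 0.0
```

```bash
python3 look.py w5
```

```text
t 15.1 [0.4103 0.1657 0.1634] yaw 84.62 w 0.0563
```

View pics/w5.png

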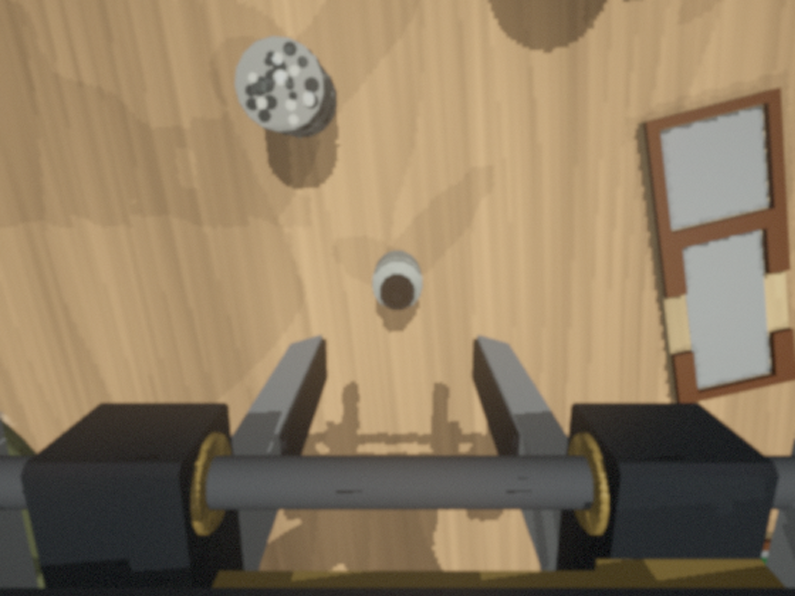

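The close view shows the bottle cap at (397,291), the core top at (283,84), and board 2 corners at (645,125), (779,92) and (680,403).

```bash
python3 - <<'E'
from h import *
T=lambda x,y:((x+.5)/4-.5+140,(y+.5)/4-.5+150)
print("cap",W("w5",397,291,.062),"core",W("w5",283,84,.06))
print(tri(Wr("w5",397,291),ray("top",*T(208,390))),tri(Wr("w5",283,84),ray("top",*T(65,452))))
a,b,c=[W("w5",*p,.012) for p in[(645,125),(779,92),(680,403)]]
print((b+c)/2,np.linalg.norm(b-a),np.linalg.norm(c-a),np.degrees(np.arctan2(*(b-a)[1::-1])),np.degrees(np.arctan2(*(a-c)[1::-1]))-90)
x,y=W("w5",397,291,.062)[:2]; plan([(x,y,.015,84.7)])
E
```

```text
cap [0.40966637 0.16863798 0.062     ] core [0.36005087 0.28670468 0.06      ]
(array([0.41106575, 0.16647497, 0.05520244]), np.float64(0.003294777505029778)) (array([0.35860902, 0.28725888, 0.05140696]), np.float64(0.001831690155500094))
[0.6321362  0.15685769 0.012     ] 0.08355216783125702 0.19948455664754772 8.189650327053183 9.067558732433469
t 15.1 [0.4103 0.1657 0.1634] yaw 84.62 w 0.0563
goal (np.float64(0.4096663740980629), np.float64(0.16863798216062087), 0.015, 84.7) N 4 row [0.0007, -0.0002, 0.0371] [0.0, 0.0, -0.02] r 0.44-0.44 q6 27..28
```

Call:
play_rows(commands=[[0.002, -0.0003, 0.035, 0, 0, 0, -0.2], [0, 0, 0.035, 0, 0, 0, -0.2], [0, 0, 0.035, 0, 0, 0, -0.2], [0, 0, 0.025, 0, 0, 0, -0.2], [0, 0, 0.0165, 0, 0, 0, -0.2], [0, 0, 0, 0, 0, 0, -0.2], [0, 0, 0, 0, 0, 0, 1], [0, 0, 0, 0, 0, 0, 1], [0, 0, 0, 0, 0, 0, 1], [0, 0, 0, 0, 0, 0, 1], [0, 0, 0, 0, 0, 0, 1], [0, 0, 0, 0, 0, 0, 1], [0, 0, 0, 0, 0, 0, 1], [0, 0, 0, 0, 0, 0, 1]], force=15)

```text
time_s: 16.27
ee_pos: [0.4104, 0.1685, 0.0179]
eef_rot: [3.14, -0.0, 1.478]
force: [-1.5, -2.1, 8.2]
grip_width: 0.0313
grip_force: 15.0
```

Call:
play_rows(commands=[[0, 0, -0.01, 0, 0, 0, 1], [0, 0, -0.03, 0, 0, 0, 1], [0, 0, -0.03, 0, 0, 0, 1], [0, 0, -0.02, 0, 0, 0, 1], [0, 0, 0, 0, 0, 0, 1]])

```text
time_s: 16.68
ee_pos: [0.4115, 0.169, 0.1115]
eef_rot: [3.135, -0.003, 1.478]
force: [-0.4, 0.7, -0.9]
grip_width: 0.0313
grip_force: 15.0
```

```bash
python3 -c "
from h import *
x,y=loc(B3,-.033,.046)
plan([(x,y,.105,84.7)])"
```

```text
t 16.7 [0.4115 0.169  0.1115] yaw 84.66 w 0.0313
goal (np.float64(0.5978901319824506), np.float64(-0.10214843449777268), 0.105, 84.7) N 9 row [-0.0281, 0.0234, 0.0008] [0.04, -0.02, -0.0] r 0.44-0.61 q6 28..-4
```

Call:
play_rows(commands=[[-0.0281, 0.0234, 0.0008, 0, 0, 0, 1], [-0.0281, 0.0234, 0.0008, 0, 0, 0, 1], [-0.0281, 0.0234, 0.0008, 0, 0, 0, 1], [-0.0281, 0.0234, 0.0008, 0, 0, 0, 1], [-0.0281, 0.0234, 0.0008, 0, 0, 0, 1], [-0.0281, 0.0234, 0.0008, 0, 0, 0, 1], [-0.0281, 0.0234, 0.0008, 0, 0, 0, 1], [-0.0281, 0.0234, 0.0008, 0, 0, 0, 1], [-0.0281, 0.0234, 0.0008, 0, 0, 0, 1], [0, 0, 0, 0, 0, 0, 1], [0, 0, 0, 0, 0, 0, 1], [0, 0, 0, 0, 0, 0, 1]])

```text
time_s: 17.68
ee_pos: [0.5953, -0.1026, 0.0992]
eef_rot: [-3.14, -0.0, 1.477]
force: [0.1, 0.4, -0.0]
grip_width: 0.0312
grip_force: 15.0
```

```bash
python3 look.py w6; python3 -c "
from h import *
x,y=loc(B3,-.033,.046)
plan([(x,y,.04,84.7)])"
```

```text
t 17.7 [ 0.5953 -0.1021  0.0996] yaw 84.7 w 0.0316
t 17.7 [ 0.5953 -0.1021  0.0996] yaw 84.7 w 0.0316
goal (np.float64(0.5978901319824506), np.float64(-0.10214843449777268), 0.04, 84.7) N 2 row [0.0001, 0.0013, 0.0298] [-0.02, -0.01, -0.0] r 0.60-0.61 q6 -4..-4
```

View pics/w6.png

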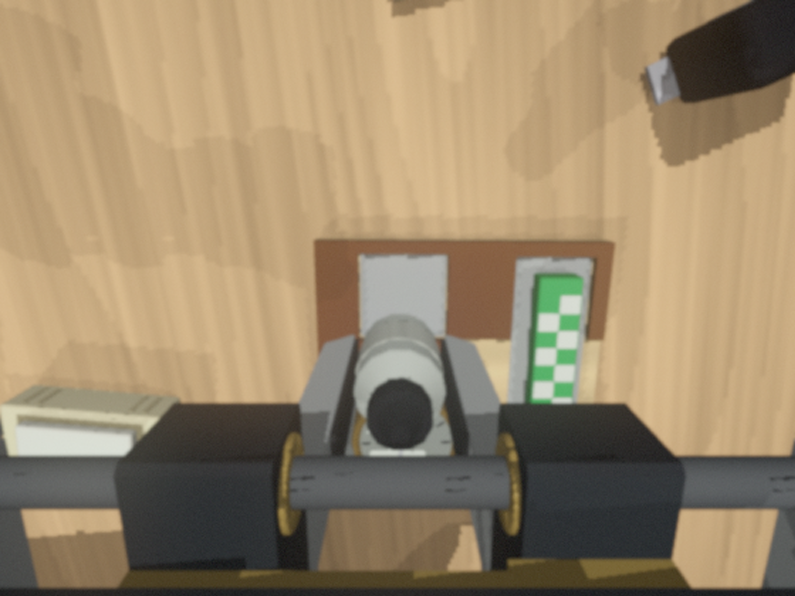

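The bottle is held upright at (400,380), above its recess at (402,295).

Call:
play_rows(commands=[[0, 0.0025, 0.03, 0, 0, 0, 1], [0, 0, 0.022, 0, 0, 0, 1], [0, 0, 0.015, 0, 0, 0, 1], [0, 0, 0.006, 0, 0, 0, 1], [0, 0, 0, 0, 0, 0, 1], [0, 0, 0, 0, 0, 0, 1], [0, 0, 0, 0, 0, 0, 1]])

```text
time_s: 18.32
ee_pos: [0.5989, -0.103, 0.028]
eef_rot: [3.14, 0.0, 1.478]
force: [-0.3, -0.5, 0.1]
grip_width: 0.0314
grip_force: 15.0
```

Call:
play_rows(commands=[[0, 0, 0.0015, 0, 0, 0, 1], [0, 0, 0.0015, 0, 0, 0, 1], [0, 0, 0, 0, 0, 0, 1], [0, 0, 0, 0, 0, 0, 1]])

```text
time_s: 18.65
ee_pos: [0.5988, -0.1033, 0.0244]
eef_rot: [3.14, 0.0, 1.477]
force: [-0.2, 0.8, 6.3]
grip_width: 0.0311
grip_force: 15.0
```

Call:
play_rows(commands=[[0, 0, -0.0005, 0, 0, 0, 0.05], [0, 0, 0, 0, 0, 0, 0.05], [0, 0, 0, 0, 0, 0, 0.05], [0, 0, 0, 0, 0, 0, 0.05], [0, 0, 0, 0, 0, 0, 0.05], [0, 0, -0.015, 0, 0, 0, 0.05], [0, 0, -0.03, 0, 0, 0, 0.05], [0, 0, -0.04, 0, 0, 0, 0.05], [0, 0, -0.04, 0, 0, 0, 0.05], [0, 0, 0, 0, 0, 0, 0.05]])

```text
time_s: 19.48
ee_pos: [0.6011, -0.1039, 0.1575]
eef_rot: [3.13, 0.002, 1.478]
force: [0.4, -0.2, 0.8]
grip_width: 0.0447
grip_force: 0.0
```

```bash
python3 -c "
from h import *
plan([(.4095,-.165,.13,-10)])"
```

```text
t 19.5 [ 0.6011 -0.1039  0.1575] yaw 84.66 w 0.0447
goal (0.4095, -0.165, 0.13, -10) N 14 row [-0.0149, -0.0063, 0.0019] [0.04, -0.03, 6.76] r 0.44-0.61 q6 -4..78
```

Call:
play_rows(commands=[[-0.0149, -0.0063, 0.0019, 0, 0, 6.76, -0.25], [-0.0149, -0.0063, 0.0019, 0, 0, 6.76, -0.25], [-0.0149, -0.0063, 0.0019, 0, 0, 6.76, -0.25], [-0.0149, -0.0063, 0.0019, 0, 0, 6.76, -0.25], [-0.0149, -0.0063, 0.0019, 0, 0, 6.76, -0.25], [-0.0149, -0.0063, 0.0019, 0, 0, 6.76, -0.25], [-0.0149, -0.0063, 0.0019, 0, 0, 6.76, -0.25], [-0.0149, -0.0063, 0.0019, 0, 0, 6.76, -0.25], [-0.0149, -0.0063, 0.0019, 0, 0, 6.76, -0.25], [-0.0149, -0.0063, 0.0019, 0, 0, 6.76, -0.25], [-0.0149, -0.0063, 0.0019, 0, 0, 6.76, -0.25], [-0.0149, -0.0063, 0.0019, 0, 0, 6.76, -0.25], [-0.0149, -0.0063, 0.0019, 0, 0, 6.76, -0.25], [-0.0149, -0.0063, 0.0019, 0, 0, 6.76, -0.25], [0, 0, 0, 0, 0, 0, -0.25], [0, 0, 0, 0, 0, 0, -0.25], [0, 0, 0, 0, 0, 0, -0.25]])

```text
time_s: 20.9
ee_pos: [0.4071, -0.1653, 0.1229]
eef_rot: [3.141, -0.001, -0.171]
force: [0.5, -0.7, -0.4]
grip_width: 0.0588
grip_force: 0.0
```

```bash
python3 -c "
from h import *
x,y=loc(B2,0,-.04)
plan([(.4095,-.1653,.008,-10.2)])"; python3 look.py w7
```

```text
t 20.9 [ 0.4071 -0.1653  0.1229] yaw -9.78 w 0.0588
goal (0.4095, -0.1653, 0.008, -10.2) N 3 row [0.0008, -0.0001, 0.0383] [0.01, -0.02, 0.14] r 0.44-0.44 q6 78..78
t 20.9 [ 0.4071 -0.1653  0.1228] yaw -9.81 w 0.0587
```

View pics/w7.png

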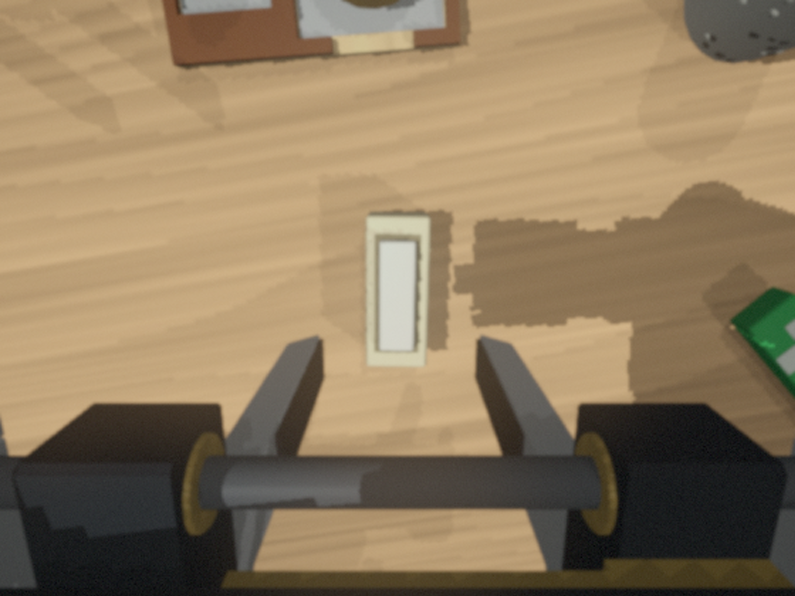

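The chalk holder at (397,290) is squarely aligned between the fingers.

Call:
play_rows(commands=[[0.0024, 0, 0.035, 0, 0, 0.3, -0.25], [0, 0, 0.035, 0, 0, 0, -0.25], [0, 0, 0.03, 0, 0, 0, -0.25], [0, 0, 0.018, 0, 0, 0, -0.25], [0, 0, 0, 0, 0, 0, -0.25], [0, 0, 0, 0, 0, 0, -0.25], [0, 0, 0, 0, 0, 0, 1], [0, 0, 0, 0, 0, 0, 1], [0, 0, 0, 0, 0, 0, 1], [0, 0, 0, 0, 0, 0, 1], [0, 0, 0, 0, 0, 0, 1], [0, 0, 0, 0, 0, 0, 1], [0, 0, 0, 0, 0, 0, 1]], force=25)

```text
time_s: 22.03
ee_pos: [0.409, -0.1655, 0.0052]
eef_rot: [3.141, -0.001, -0.179]
force: [-0.8, -0.3, 5.7]
grip_width: 0.036
grip_force: 25.0
```

Call:
play_rows(commands=[[0, 0, -0.01, 0, 0, 0, 1], [0, 0, -0.03, 0, 0, 0, 1], [0, 0, -0.035, 0, 0, 0, 1], [0, 0, -0.035, 0, 0, 0, 1], [0, 0, 0, 0, 0, 0, 1]])

```text
time_s: 22.45
ee_pos: [0.411, -0.1665, 0.121]
eef_rot: [3.139, -0.009, -0.179]
force: [0.5, -0.0, -0.1]
grip_width: 0.036
grip_force: 25.0
```

```bash
sed -i 's/B2=.*/B2=(.632,.155,8.2)/' h.py; python3 -c "
from h import *
x,y=loc(B2,0,-.04)
plan([(x,y,.11,98.2)])"
```

```text
t 22.4 [ 0.411  -0.1665  0.121 ] yaw -10.28 w 0.036
goal (np.float64(0.6377051573482204), np.float64(0.11540895076368843), 0.11, 98.2) N 16 row [0.0259, -0.0049, 0.0008] [0.04, -0.01, -6.78] r 0.44-0.65 q6 78..2
```

Call:
play_rows(commands=[[0.0259, -0.0049, 0, 0, 0, -6.78, 1], [0.0259, -0.0049, 0, 0, 0, -6.78, 1], [0.0259, -0.0049, 0, 0, 0, -6.78, 1], [0.0259, -0.0049, 0, 0, 0, -6.78, 1], [0.0259, -0.0049, 0, 0, 0, -6.78, 1], [0.0259, -0.0049, 0, 0, 0, -6.78, 1], [0.0259, -0.0049, 0, 0, 0, -6.78, 1], [0.0259, -0.0049, 0, 0, 0, -6.78, 1], [0.0259, -0.0049, 0, 0, 0, -6.78, 1], [0.0259, -0.0049, 0, 0, 0, -6.78, 1], [0.0259, -0.0049, 0, 0, 0, -6.78, 1], [0.0259, -0.0049, 0, 0, 0, -6.78, 1], [0.0259, -0.0049, 0, 0, 0, -6.78, 1], [0.0259, -0.0049, 0, 0, 0, -6.78, 1], [0.0259, -0.0049, 0, 0, 0, -6.78, 1], [0.0259, -0.0049, 0, 0, 0, -6.78, 1], [0, 0, 0, 0, 0, 0, 1], [0, 0, 0, 0, 0, 0, 1], [0, 0, 0, 0, 0, 0, 1]])

```text
time_s: 24.03
ee_pos: [0.6349, 0.1163, 0.1144]
eef_rot: [-3.141, 0.0, 1.712]
force: [-0.0, 0.2, -1.4]
grip_width: 0.0357
grip_force: 25.0
```

```bash
python3 look.py w8
```

```text
t 24.1 [0.635  0.116  0.1145] yaw 98.06 w 0.0356
```

View pics/w8.png

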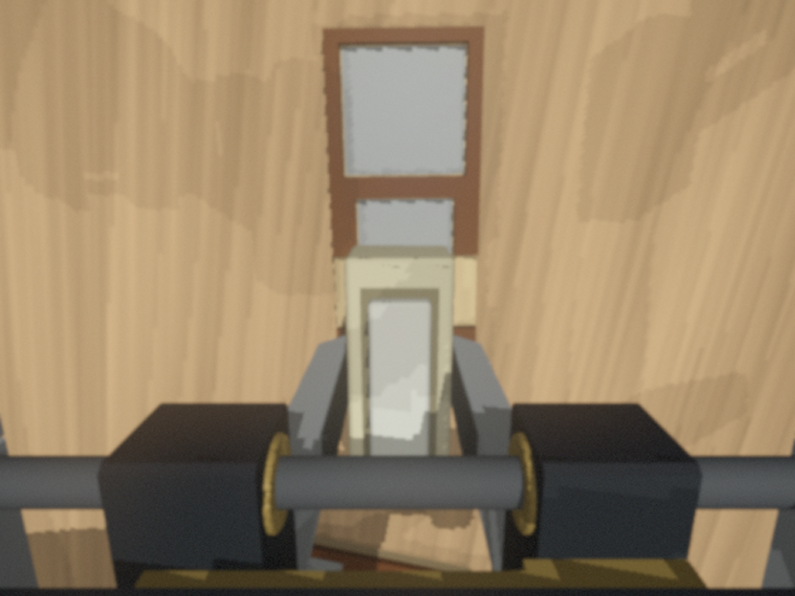

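The close view shows board 2's end corners at (323,29) and (484,29), and the core recess from (341,45) to (463,176). The chalk is held squarely.

```bash
python3 - <<'E'
from h import *
P=[(323,29,-42,102,12),(484,29,42,102,12),(341,45,-34,95,12),(467,45,34,95,12),(345,177,-34,27,9),(463,175,34,27,9),(357,200,-28,15,10),(453,200,28,15,10)]
w=np.array([W("w8",u,v,z/1000)[:2] for u,v,_,_,z in P]); l=np.array([(a/1000,b/1000) for _,_,a,b,_ in P])
wc,lc=w.mean(0),l.mean(0); U,S,V=np.linalg.svd((l-lc).T@(w-wc)); R=(U@V).T; th=np.degrees(np.arctan2(R[1,0],R[0,0])); t=wc-R@lc
print("board2",t,th,"resid mm",((w-(l@R.T+t))*1000).round(1).tolist())
B=(t[0],t[1],th); x,y=loc(B,0,-.04); print("core",loc(B,0,.061),"chalk end local",R.T@(W("w8",400,258,.1145+.024)[:2]-t),"tcp local",R.T@(np.array([.635,.116])-t))
plan([(x,y,.03,90+th)])
E
```

```text
board2 [0.63311871 0.15604271] 8.4281892307005 resid mm [[0.3, 0.2], [-0.6, -0.5], [1.4, -0.3], [-1.1, -1.1], [0.7, 0.8], [-1.4, 1.1], [1.2, 0.2], [-0.6, -0.4]]
core (np.float64(0.624177954502658), np.float64(0.21638392655192518)) chalk end local [-0.00272736  0.00549184] tcp local [-0.00400807 -0.039886  ]
t 24.1 [0.635  0.116  0.1145] yaw 98.06 w 0.0356
goal (np.float64(0.6389814970098918), np.float64(0.11647469209766403), 0.03, np.float64(98.4281892307005)) N 3 row [-0.0, 0.0014, 0.0282] [-0.01, 0.0, -0.12] r 0.65-0.65 q6 2..2
```

Call:
play_rows(commands=[[0, 0.0035, 0.035, 0, 0, -0.3, 1], [0, 0, 0.035, 0, 0, 0, 1], [0, 0, 0.02, 0, 0, 0, 1], [0, 0, 0.0105, 0, 0, 0, 1], [0, 0, 0, 0, 0, 0, 1], [0, 0, 0, 0, 0, 0, 1], [0, 0, 0, 0, 0, 0, 1]])

```text
time_s: 24.67
ee_pos: [0.6392, 0.1169, 0.0152]
eef_rot: [3.14, 0.0, 1.718]
force: [0.0, 0.4, -1.4]
grip_width: 0.0358
grip_force: 25.0
```

Call:
play_rows(commands=[[0, 0, 0.0015, 0, 0, 0, 1], [0, 0, 0.001, 0, 0, 0, 1], [0, 0, 0, 0, 0, 0, 1], [0, 0, 0, 0, 0, 0, -0.05], [0, 0, 0, 0, 0, 0, -0.05], [0, 0, 0, 0, 0, 0, -0.05], [0, 0, 0, 0, 0, 0, -0.05], [0, 0, 0, 0, 0, 0, -0.05], [0, 0, -0.02, 0, 0, 0, -0.05], [0, 0, -0.04, 0, 0, 0, -0.05], [0, 0, -0.04, 0, 0, 0, -0.05], [0, 0, -0.03, 0, 0, 0, -0.05], [0, 0, 0, 0, 0, 0, -0.05]])

```text
time_s: 25.75
ee_pos: [0.6409, 0.1177, 0.1491]
eef_rot: [3.131, 0.0, 1.719]
force: [0.2, -1.2, 0.5]
grip_width: 0.0495
grip_force: 0.0
```

```bash
sed -i 's/B2=.*/B2=(.6331,.156,8.4)/' h.py; python3 -c "
from h import *
plan([(.3597,.2868,.15,98.4)])"
```

```text
t 25.8 [0.6409 0.1177 0.1491] yaw 98.5 w 0.0495
goal (0.3597, 0.2868, 0.15, 98.4) N 9 row [0.0232, -0.0281, -0.0003] [0.07, 0.0, 0.01] r 0.46-0.65 q6 2..30
```

Call:
play_rows(commands=[[0.0232, -0.0281, 0, 0, 0, 0, -0.53], [0.0232, -0.0281, 0, 0, 0, 0, -0.53], [0.0232, -0.0281, 0, 0, 0, 0, -0.53], [0.0232, -0.0281, 0, 0, 0, 0, -0.53], [0.0232, -0.0281, 0, 0, 0, 0, -0.53], [0.0232, -0.0281, 0, 0, 0, 0, -0.53], [0.0232, -0.0281, 0, 0, 0, 0, -0.53], [0.0232, -0.0281, 0, 0, 0, 0, -0.53], [0.0232, -0.0281, 0, 0, 0, 0, -0.53], [0, 0, 0, 0, 0, 0, -0.53], [0, 0, 0, 0, 0, 0, -0.53], [0, 0, 0, 0, 0, 0, -0.53]])

```text
time_s: 26.75
ee_pos: [0.3579, 0.2864, 0.1417]
eef_rot: [3.141, -0.0, 1.719]
force: [0.8, -0.6, 0.1]
grip_width: 0.072
grip_force: 0.0
```

```bash
python3 look.py w9; python3 -c "
from h import *
plan([(.3597,.2868,.016,98.4)])"
```

```text
t 26.8 [0.3582 0.2862 0.1416] yaw 98.46 w 0.0722
t 26.8 [0.3582 0.2862 0.1416] yaw 98.46 w 0.0722
goal (0.3597, 0.2868, 0.016, 98.4) N 4 row [0.0001, 0.0004, 0.0314] [0.0, 0.0, 0.01] r 0.46-0.46 q6 30..30
```

View pics/w9.png

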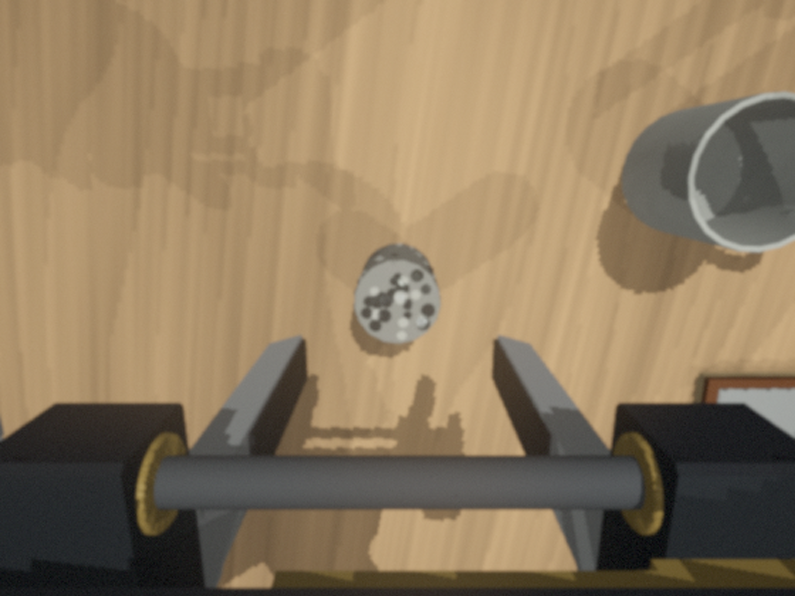

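The core top at (398,300) is centred between the fingers.

```bash
python3 -c "
from h import *
print(W('w9',398,300,.06),tri(Wr('w9',398,300),Wr('w5',283,84)))
plan([])"
```

```text
[0.35776064 0.28866112 0.06      ] (array([0.35843525, 0.2874017 , 0.05437892]), np.float64(0.0010552533527010926))
t 26.8 [0.3582 0.2862 0.1416] yaw 98.46 w 0.0722
```

Call:
play_rows(commands=[[0.002, 0, 0.035, 0, 0, 0, -0.53], [0, 0, 0.035, 0, 0, 0, -0.53], [0, 0, 0.035, 0, 0, 0, -0.53], [0, 0, 0.0205, 0, 0, 0, -0.53], [0, 0, 0, 0, 0, 0, -0.53], [0, 0, 0, 0, 0, 0, -0.53], [0, 0, 0, 0, 0, 0, 1], [0, 0, 0, 0, 0, 0, 1], [0, 0, 0, 0, 0, 0, 1], [0, 0, 0, 0, 0, 0, 1], [0, 0, 0, 0, 0, 0, 1], [0, 0, 0, 0, 0, 0, 1], [0, 0, 0, 0, 0, 0, 1]], force=40)

```text
time_s: 27.88
ee_pos: [0.3575, 0.2887, 0.017]
eef_rot: [3.141, -0.0, 1.719]
force: [-1.9, -1.1, 8.3]
grip_width: 0.0473
grip_force: 40.0
```

Call:
play_rows(commands=[[0, 0, -0.01, 0, 0, 0, 1], [0, 0, -0.03, 0, 0, 0, 1], [0, 0, -0.03, 0, 0, 0, 1], [0, 0, -0.03, 0, 0, 0, 1], [0, 0, 0, 0, 0, 0, 1], [0, 0, 0, 0, 0, 0, 1]])

```text
time_s: 28.38
ee_pos: [0.3575, 0.2888, 0.1175]
eef_rot: [3.139, -0.001, 1.719]
force: [0.1, 0.3, -4.5]
grip_width: 0.0477
grip_force: 40.0
```

```bash
python3 -c "
from h import *
x,y=loc(B2,0,.061)
plan([(x,y,.115,98.4)])"
```

```text
t 28.4 [0.3575 0.2888 0.1175] yaw 98.5 w 0.0477
goal (np.float64(0.6241889352576929), np.float64(0.21634561231074229), 0.115, 98.4) N 7 row [-0.0158, 0.0362, 0.0004] [0.02, -0.01, 0.01] r 0.46-0.66 q6 30..11
```

Call:
play_rows(commands=[[-0.0158, 0.0362, 0, 0, 0, 0, 1], [-0.0158, 0.0362, 0, 0, 0, 0, 1], [-0.0158, 0.0362, 0, 0, 0, 0, 1], [-0.0158, 0.0362, 0, 0, 0, 0, 1], [-0.0158, 0.0362, 0, 0, 0, 0, 1], [-0.0158, 0.0362, 0, 0, 0, 0, 1], [-0.0158, 0.0362, 0, 0, 0, 0, 1], [0, 0, 0, 0, 0, 0, 1], [0, 0, 0, 0, 0, 0, 1], [0, 0, 0, 0, 0, 0, 1]])

```text
time_s: 29.22
ee_pos: [0.623, 0.2164, 0.1141]
eef_rot: [-3.138, 0.0, 1.719]
force: [0.1, -0.3, -2.8]
grip_width: 0.0475
grip_force: 40.0
```

```bash
python3 -c "
from h import *
x,y=loc(B2,0,.061)
plan([(x,y,.0245,98.4)])"
```

```text
t 29.2 [0.623  0.2164 0.1141] yaw 98.49 w 0.0475
goal (np.float64(0.6241889352576929), np.float64(0.21634561231074229), 0.0245, 98.4) N 3 row [-0.0001, 0.0005, 0.0299] [-0.07, 0.01, 0.03] r 0.66-0.66 q6 11..11
```

Call:
play_rows(commands=[[0, 0.001, 0.035, 0, 0, 0, 1], [0, 0, 0.03, 0, 0, 0, 1], [0, 0, 0.015, 0, 0, 0, 1], [0, 0, 0.007, 0, 0, 0, 1], [0, 0, 0, 0, 0, 0, 1], [0, 0, 0, 0, 0, 0, 1], [0, 0, 0, 0, 0, 0, 1]])

```text
time_s: 29.8
ee_pos: [0.6256, 0.2172, 0.031]
eef_rot: [3.139, -0.0, 1.72]
force: [-0.2, 0.0, -3.4]
grip_width: 0.0477
grip_force: 40.0
```

Call:
play_rows(commands=[[0, 0, 0.003, 0, 0, 0, 1], [0, 0, 0.002, 0, 0, 0, 1], [0, 0, 0.0015, 0, 0, 0, 1], [0, 0, 0, 0, 0, 0, 1], [0, 0, 0, 0, 0, 0, 1], [0, 0, 0, 0, 0, 0, 1]])

```text
time_s: 30.3
ee_pos: [0.6254, 0.2168, 0.0241]
eef_rot: [3.141, -0.0, 1.719]
force: [-4.7, -1.7, 7.2]
grip_width: 0.0473
grip_force: 40.0
```

Contact with the floor. I'll release, rise and move clear.

Call:
play_rows(commands=[[0, 0, -0.0005, 0, 0, 0, -0.3], [0, 0, 0, 0, 0, 0, -0.3], [0, 0, 0, 0, 0, 0, -0.3], [0, 0, 0, 0, 0, 0, -0.3], [0, 0, 0, 0, 0, 0, -0.3], [0, 0, -0.015, 0, 0, 0, -0.3], [0, 0, -0.03, 0, 0, 0, -0.3], [0, 0, -0.04, 0, 0, 0, -0.3], [0, 0, -0.04, 0, 0, 0, -0.3], [0, -0.04, -0.02, 0, 0, 0, -0.3], [0, -0.04, 0, 0, 0, 0, -0.3], [0, -0.04, 0, 0, 0, 0, -0.3], [0, -0.04, 0, 0, 0, 0, -0.3], [0, -0.04, 0, 0, 0, 0, -0.3], [0, -0.04, 0, 0, 0, 0, -0.3], [0, 0, 0, 0, 0, 0, -0.3], [0, 0, 0, 0, 0, 0, -0.3]])

```text
time_s: 31.72
ee_pos: [0.3897, 0.1817, 0.1675]
eef_rot: [3.14, -0.0, 1.72]
force: [0.4, 1.0, 1.5]
grip_width: 0.061
grip_force: 0.0
```

```bash
python3 - <<'E'
from h import *
a=ctrl.camera("top")[140:270,100:340]; b=ctrl.camera("scene")[180:330,200:460]
a=cv2.resize(a,(554,300),interpolation=cv2.INTER_CUBIC); b=cv2.resize(b,(520,300),interpolation=cv2.INTER_CUBIC)
im=np.zeros((600,800,3),np.uint8); im[:300,:554]=a; im[300:,:520]=b
cv2.imwrite("pics/fin.png",im); plan([])
E
```

```text
t 31.8 [0.3914 0.1819 0.1673] yaw 98.49 w 0.061
```

View pics/fin.png

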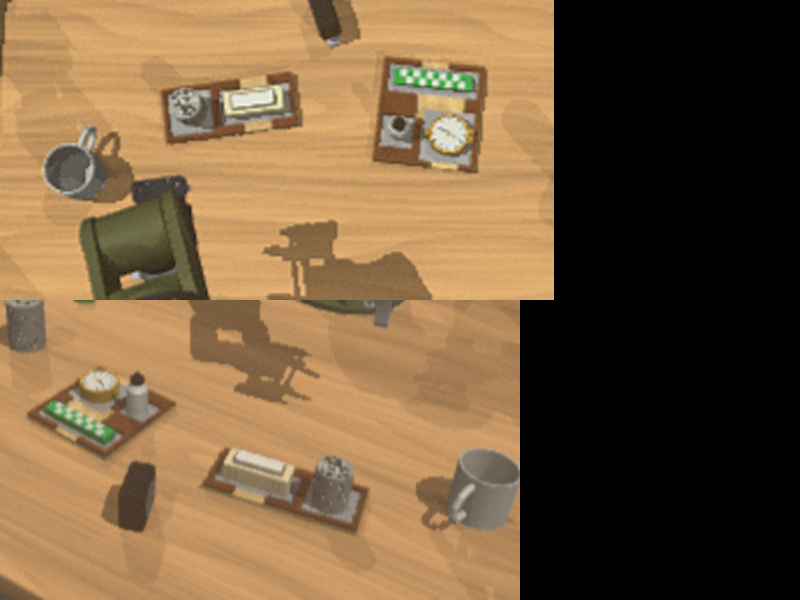

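Both boards are filled: bar, compass (449,133) and bottle in one, chalk and core in the other. All look level and the bystanders are untouched. I'll check the compass seat numerically.

```bash
python3 - <<'E'
from h import *
def L(B,p):
    th=np.radians(B[2]); d=p[:2]-np.array(B[:2]); return (np.array([[np.cos(th),np.sin(th)],[-np.sin(th),np.cos(th)]])@d*1000).round(1)
f=lambda x,y:((x+.5)/2.308-.5+100,(y+.5)/2.308-.5+140)
g=lambda x,y:((x+.5)/2-.5+200,(y-300+.5)/2-.5+180)
for n,B,t,s,z in[("comp",B3,(449,133),(98,382),.031),("bar",B3,(433,78),(80,421),.021),("chalk",B2,(253,100),(259,462),.042),("core",B2,(188,105),(332,466),.067),("cap",B3,(399,123),(137,378),.071)]:
    p,e=tri(ray("top",*f(*t)),ray("scene",*g(*s))); print(n,L(B,at("top",*f(*t),z)),"z",p[2].round(3),round(e,4))
E
```

```text
comp [-30.6 -33.7] z 0.029 0.0018
bar [54.1 -0.9] z 0.019 0.0062
chalk [ -0.5 -41.2] z 0.04 0.0022
core [-0.7 53.2] z 0.067 0.0024
cap [-30.9  41.5] z 0.069 0.0031
```

```bash
python3 -c "
from station import ctrl
print(ctrl.hand_in())"
```

```text
the job is handed in; nothing more can be done
None
```

Both kits are made up in the order asked, and the job was handed in at about 32 s; the final pictures show all five parts seated in their recesses and the mug, tape measure and thicker core piece left alone.

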